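# Lock the pump casting in the leak-test clamp and hold the test valve open

## Robot

A 6-joint arm with a two-finger parallel gripper is mounted at the origin on the work surface. World frame = base frame: x ahead of the robot, y to its left, z up, the work surface at z = 0. Lengths are in m, angles in rad, forces in N, time in s.
With the tool pointing down it reaches from about 0.25 to 0.775 m from the base axis. Payload 4 kg.
Tool frame: the origin (TCP) lies at the very end of the fingers, on their centre line; the grasp point (between the pads) lies 19 mm behind it (bot.grip_depth is the distance from the TCP to the grasp point, in m); z points along the fingers, y is the line along which they close (so a half turn about z gives the same grasp; the last joint's range is limited). The gripper opens to 94 mm and grips with 3 to 60 N. Pads are 16 mm wide; open, the fingers measure 119 mm over their backs; the gripper's body (75 mm by 177 mm) begins 78 mm behind the grasp point.
Start: joints at [-1.376, 0.087, 1.371, -0, 1.684, -0.103], TCP at [0.161, -0.526, 0.206] pointing down, gripper open.
Joint ranges: [-3.1, 3.1], [-0.76, 2.03], [0.27, 2.55], [-1.08, 4.22], [0.17, 2.65], [-2.57, 2.57]. Speed limits (rad/s): [2.79, 2.79, 3.14, 3.14, 3.14, 3.14].

## Interface

Orientations are given as a unit quaternion [x, y, z, w].
In Python, from workcell import bot gives the robot as it stands. The module is installed in compiled form; this text tells all that it offers.
- The arm moves only by the tool step_arm, never from a script. Its argument "rows" is a list of rows, each an object with "xyz": the shift along the tool's x, y, z scaled (see below), a list of three; "delta_rot": the turn, a rotation vector about the tool's x, y, z scaled (see below), a list of three. In form: [{"xyz": [x, y, z], "delta_rot": [wx, wy, wz]}, ...]. A call has 1 to 20 rows; each row is the pose to reach, as a shift and turn from the pose commanded when the call began, along the tool's axes at that moment, turning the shorter way round; what a row does not reach only later rows make up. The controller multiplies each number of a shift by 0.4 m and each number of a turn by 360 degrees. A row lasts 1/10 s, in which the tool goes at most 50 mm and 8.59 degrees, less where a joint would pass 70% of its speed; a pose out of reach is approached as far as the arm can. A call with a number of a shift or a turn outside -1 to 1 is refused whole. A call with a gripper value outside its range is refused whole. "gripper" is the opening, from 0 (shut) to 1 (fully open), set as the call begins (left out, the last holds). The fingers move at their own pace and stop on an object; "squeeze" is the grip in N (left out, the last holds). Time passes only in rows, so rows that repeat a pose let the fingers close. It gives the time, the measured TCP pose, the force, the opening and the grip force at its end, in the units of the state.
- bot.state(): the state, without advancing time (a new reading comes with each control period).
- bot.grab_frame(name): name is "scene" or "side" or "wrist"; returns a dict with "image" (400x640x3 uint8, red, green, blue), "fx", "fy", "cx", "cy" (pixels), "k1" (the pictures are not rectified: a ray, as slopes to the right and down, at radius r is drawn at 1 + k1 r^2 times it, then the intrinsics apply), "R" (3x3) and "t" (3): a world point X has camera coordinates R X + t. Camera axes: x right, y down, z forward; pixel columns grow to the right and rows downward; lengths in m; the calibration is good to about 2 mm. A picture is of the moment at which its call begins. There is no depth.
- bot.close_job(): hands the job in; it is judged then, once.
The state is a dict: "clock": time; "joints": joint angles; "joint_velocities": joint speeds; "joint_torque": joint torques, N m; "position": TCP position; "ee_rot": TCP orientation; "ft_force": force on the tool from outside, world axes, zero at the start; "torque": the same for the moment, N m; "gripper_width": opening from 0.0 (shut) to 1.0 (fully open); "finger_force": force on a finger pad.
Only numpy, scipy, OpenCV 4.12 (cv2) and the standard library are available. Lean on these libraries where they do the work, as an engineer would, in place of code of your own. Each camera call takes 0.05 s, during which the arm holds its last target. There are 200 camera calls.

## Task

Leak-test the clamped pump casting: first turn the clamp's lock ring clockwise by its upright post until the ring's pointer is in line with the lock mark on the base. Then take the upright grip of the spring-return test valve, pull it out until the slide's pointer is level with the marker beside it, and keep it held there: finish with the gripper still holding the valve at the mark, because it springs shut when let go. Do not pull the valve while the ring is unlocked, and leave the spare casting, the tape roll and the carton where they are.

Things in the scene. Friction and masses are not known exactly. Their poses are not given: they have to be found in the camera images.
- clamp: Clamp station, bolted down: round dark steel base plate 260 mm across and 12 mm thick, with an aluminium pump casting in the middle under a steel lock ring. Origin: centre of its underside, on the ring's vertical axis, on the table; z up. The lock mark lies on its -x side. It and the valve may be on either side of the bench.
- lock_mark (a point): Inner face, at the top (56 mm above the table), of the lock mark: a steel blade 10 mm wide standing on the clamp's base plate, 113 mm from the ring's axis along the clamp's -x. It tops out at 56 mm, below the fingertips' level on the post.
- lock_ring (a joint): Ring angle (rad) about the clamp's axis, growing clockwise from above. 1.10 = pointer on the lock mark (locked); stop at 1.40, past the mark; starts at 0 to 0.4. Stays where left; takes about 3 N at the post. Ring 124 mm outside, 88 inside, top 63 mm above the table; its radial arm (18 mm wide, top 60 mm above the table) ends in a pointer tongue 7 mm wide reaching 109 mm from the axis.
- ring_post (a point): Centre of the top of the ring's upright black post: a plain cylinder 16 mm in diameter, 88 mm from the ring's axis, free from 60 to 109 mm above the table (this point is at 109 mm). The post stands on the same radius as the pointer. At angle 1.10 it lies on the clamp's -x side (in line with the lock mark).
- valve: Test valve, bolted down: dark steel base plate 270 x 130 mm, 12 mm thick, with a grey valve block (90 x 76 mm, 72 mm high, brass cap to 93 mm) at its +x end. Origin: centre of the plate's underside, on the table; z up. The slide pulls out along the valve's own -x, level; the block's face is at x = 35 mm, the slide's centre at x = -35 mm when shut.
- slide_travel (a joint): How far the valve's slide is pulled out along the valve's -x (m): 0 = shut, stop at 0.080. A spring of 120 N/m with 4.8 N preload pulls it back (about 8 to 12 N at the marker); it snaps shut when let go. The aluminium carriage is 44 x 50 mm, its top 28 mm above the table.
- pull_slide: The sliding part: aluminium carriage, steel rod, and on the carriage the upright black grip, a rounded bar 16 mm thick along the pull direction (x), 40 mm wide (y), from 28 to 80 mm above the table. Origin: under the grip's centre, at table height; axes as the valve's; moves with the slide. With the valve shut there are 62 mm free between it and the valve block.
- slide_pointer (a point): Outer tip of the slide's pointer: an aluminium tongue 5 mm wide on the carriage's +y side, 43 mm from the valve's centre line, 28 mm above the table, at the same x as the grip's centre. It moves with the slide.
- marker: Marker: steel clip 14 x 14 x 12 mm, with a 5 mm wide nose towards the slide, fixed on the rail at the valve's +y side, 56 mm off the centre line, top 28 mm above the table. Its place varies: 30 to 55 mm out from the shut pointer. Origin: on the valve's centre line at the nose's x, 16 mm above the table; axes as the valve's. At the mark, the pointer and this origin have the same valve x.
- spare_casting: Bystander: loose aluminium pump casting 88 x 88 mm, about 33 mm high, lying on the table beyond the fixtures. Origin: centre of its underside.
- tape_roll: Bystander: clear tape roll, 84 mm outside, 60 mm inside, 24 mm high, flat on the table to the left of the fixtures. Origin: centre of its underside.
- carton: Bystander: small cardboard carton 70 x 100 x 60 mm high, beyond the fixtures. Origin: centre of its underside.

How it is judged:
By the outcome, as a careful person would: the job done as asked, in the order asked, and still so for the second after the job is handed in, while the arm keeps its last pose, push and grip.
It also fails if it takes over 46 s, if anything falls off the work surface, if the arm or the gripper's body presses on something with over 40 N, if the wrist force passes 120 N, or if a joint passes its speed limit or range.

## Working session

There is one attempt and no reset: what is moved stays moved. The work goes in short steps, Python scripts to look and compute and a tool call to move; the robot and the scene stay as the last step left them, time stands still between calls to the robot, and variables do not carry over. Pictures are saved under pics/ and viewed, at most 10 in all, crops included, and the job is handed in when it is done.

Besides the shell and the picture viewer there is one more tool, called after "Emit:" by a JSON object that holds its "api" and its "payload". step_arm: Moves the arm, as the interface text tells. Shifts and turns lie within -1 to 1; 1 stands for 0.4 m of shift or 360 degrees of turn. Its arguments: {"type":"object","properties":{"rows":{"type":"array"},"gripper":{"type":"number"},"squeeze":{"type":"number"}},"required":["rows"]}

```bash
mkdir -p pics; cat > h.py <<'E'
import numpy as np, cv2
from workcell import bot
from scipy.spatial.transform import Rotation as Rn
def K(f): return np.array([[f['fx'],0,f['cx']],[0,f['fy'],f['cy']],[0,0,1]]), np.array([f['k1'],0,0,0,0.])
def ray(f,uv):
    k,d=K(f); p=cv2.undistortPoints(np.array([[uv]],float),k,d)[0,0]
    R=np.array(f['R']); t=np.array(f['t']); return -R.T@t, R.T@np.array([p[0],p[1],1.])
def onz(f,uv,z):
    o,v=ray(f,uv); return o+v*(z-o[2])/v[2]
def tri(obs):
    A=np.zeros((3,3));b=np.zeros(3);L=[]
    for f,uv in obs:
        o,v=ray(f,uv); v=v/np.linalg.norm(v); P=np.eye(3)-np.outer(v,v); A+=P;b+=P@o;L.append((o,P))
    x=np.linalg.solve(A,b); return x,[np.linalg.norm(P@(x-o)) for o,P in L]
def proj(f,X):
    k,d=K(f); R=np.array(f['R']);return cv2.projectPoints(np.array([X],float),cv2.Rodrigues(R)[0],np.array(f['t'],float),k,d)[0][0,0]
def totool(dv):
    "world shift -> row units"
    return Rn.from_quat(bot.state()['ee_rot']).inv().apply(dv)/0.4
def save(f,n): cv2.imwrite(f'pics/{n}.png',cv2.cvtColor(f['image'],cv2.COLOR_RGB2BGR))
E
python3 - <<'E'
from h import *
import pickle
F={n:bot.grab_frame(n) for n in('scene','side','wrist')}
for n,f in F.items():
    save(f,n+'0'); R=np.array(f['R']); print(n,-R.T@np.array(f['t']),R[2])
pickle.dump(F,open('F0.pkl','wb'))
s=bot.state();print(s)
print(bot.grip_depth)
E
```

```text
scene [0.97697103 0.51587446 0.97232383] [-0.35532519 -0.45030692 -0.81912617]
side [0.02064441 0.9844439  0.88585217] [ 0.42489626 -0.69276148 -0.58270464]
wrist [ 0.23091283 -0.50400674  0.38278881] [-0.23918837 -0.0710627  -0.96836926]
{'clock': 0.15, 'joints': array([-1.37612890e+00,  8.77968767e-02,  1.37188072e+00,  1.32278647e-05,
        1.68358884e+00, -1.03137960e-01]), 'joint_velocities': array([ 0.00071214, -0.00100203, -0.0028472 , -0.00079977, -0.00080409,
       -0.00069646]), 'joint_torque': array([ 2.22870200e-03, -3.40643549e+01, -3.02792430e+01,  7.18930922e-02,
        3.04892112e-02, -1.12001769e-04]), 'position': array([ 0.16128296, -0.52539246,  0.20458006]), 'ee_rot': array([ 9.88934006e-01,  1.48353737e-01, -3.17209865e-05, -8.36313360e-04]), 'ft_force': array([ 0.9123026 , -0.42734709, -0.42160134]), 'torque': array([ 0.00337277, -0.03165991, -0.01662374]), 'finger_force': 0.0, 'gripper_width': 1.0011837892019388}
0.0188
```

View pics/scene0.png

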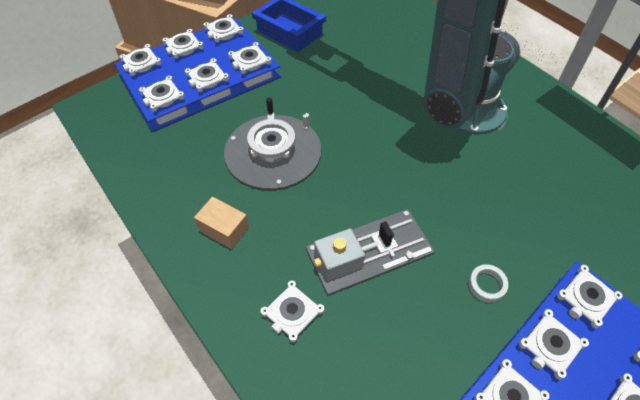

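View pics/side0.png

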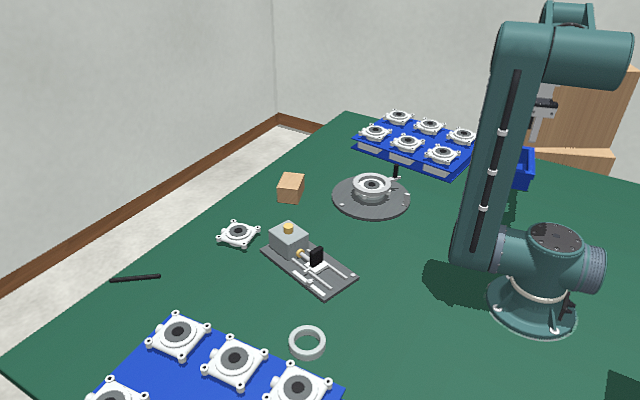

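The scene view shows the clamp at about (272,150), with the post top at (269,99) and the lock mark at (307,116). The valve is at about (370,250), with the grip at (386,232) and the marker near (408,254). The side view shows the same parts: clamp (371,195), post (395,168), valve (310,262). Next I'll zoom in.

```bash
python3 - <<'E'
import pickle
from h import *
F=pickle.load(open('F0.pkl','rb'))
def c(n,u,v): return cv2.resize(cv2.cvtColor(F[n]['image'][v:v+75,u:u+100],cv2.COLOR_RGB2BGR),(400,300),interpolation=cv2.INTER_CUBIC)
cv2.imwrite('pics/z1.png',np.vstack([np.hstack([c('scene',225,90),c('side',325,150)]),np.hstack([c('scene',340,205),c('side',265,230)])]))
E
```

```text
(no output)
```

View pics/z1.png

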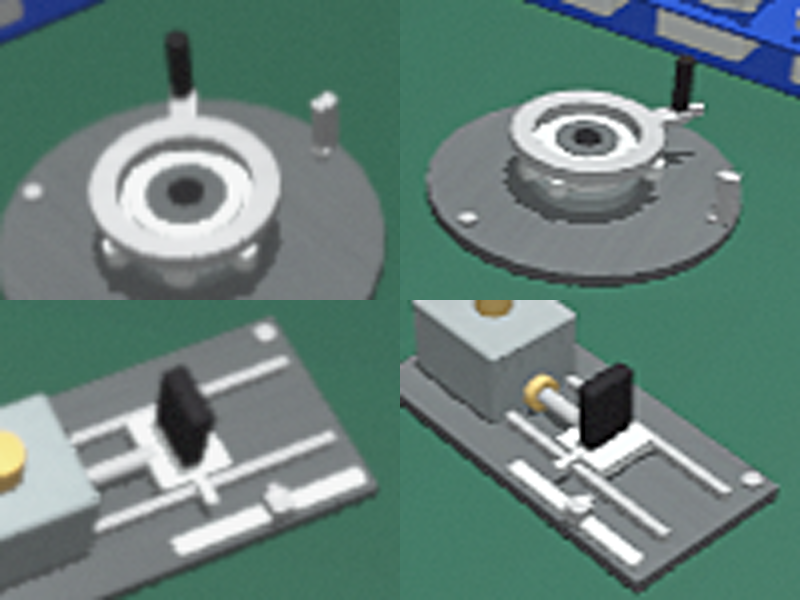

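The zoom shows these points:

| Point | Scene px | Side px |
|---|---|---|
| Post top | (269.5,99) | (396,165.5) |
| Lock mark top | (306,115) | (407,194) |
| Grip top centre | (387,226.5) | (317,248.7) |
| Slide pointer tip | (392.5,229.5+) | – |
| Marker nose | (409,250) | – |

```bash
python3 - <<'E'
import pickle
from h import *
F=pickle.load(open('F0.pkl','rb'));S,D=F['scene'],F['side']
c=lambda n,x,y:{'s1':(225+x/4,90+y/4),'d1':(325+(x-400)/4,150+y/4),'s2':(340+x/4,205+(y-300)/4),'d2':(265+(x-400)/4,230+(y-300)/4)}[n]
T=lambda a,b:print(*[np.round(q,4) for q in tri([(S,a),(D,b)])])
print('post');T(c('s1',177,37),c('d1',685,62))
print('mark');T(c('s1',324,101),c('d1',729,176))
print('grip');T(c('s2',188,386),c('d2',607,375))
print('ptr');T(c('s2',211,499),c('d2',563,465))
print('nose');T(c('s2',272,492),c('d2',574,493))
print('brass');T(c('s2',0,452),c('d2',493,304))
# ring axis from plate circle
for n,f,box in(('scene',S,(220,85,330,190)),('side',D,(325,165,415,225))):
    im=f['image'].astype(int);m=(im.max(2)-im.min(2)<22)
    m=m.astype(np.uint8);z=np.zeros_like(m);x0,y0,x1,y1=box;z[y0:y1,x0:x1]=m[y0:y1,x0:x1]
    cs,_=cv2.findContours(z,cv2.RETR_EXTERNAL,cv2.CHAIN_APPROX_NONE);k=max(cs,key=cv2.contourArea)[:,0]
    P=np.array([onz(f,p,0.012)[:2] for p in k.astype(float)])
    from scipy.optimize import least_squares
    r=least_squares(lambda q:np.hypot(*(P-q).T)-.13,P.mean(0),loss='soft_l1',f_scale=.001)
    e=np.hypot(*(P-r.x).T);print(n,len(k),r.x,np.percentile(e,[5,25,50,75,95]))
W=F['wrist']
for X in([.5,-.25,.1],[.5,-.25,.0]):print(proj(W,X))
E
```

```text
post
[ 0.498  -0.2931  0.1052] [0.0007 0.0007]
mark
[ 0.4271 -0.2291  0.0537] [0.0006 0.0006]
grip
[0.5136 0.1758 0.0804] [0.0003 0.0003]
ptr
[0.5246 0.2157 0.0248] [0.0018 0.0018]
nose
[0.4997 0.2383 0.0324] [0.0003 0.0003]
brass
[0.622  0.1451 0.0766] [0.0039 0.0039]
scene 289 [ 0.5506986  -0.21645226] [0.12734577 0.12911353 0.13048077 0.13229632 0.17556689]
side 215 [ 0.54608314 -0.21662133] [0.12659995 0.12975064 0.13568092 0.14453866 0.20626117]
[  51.55484583 -449.07912915]
[ 145.37979961 -251.45155644]
```

View pics/wrist0.png

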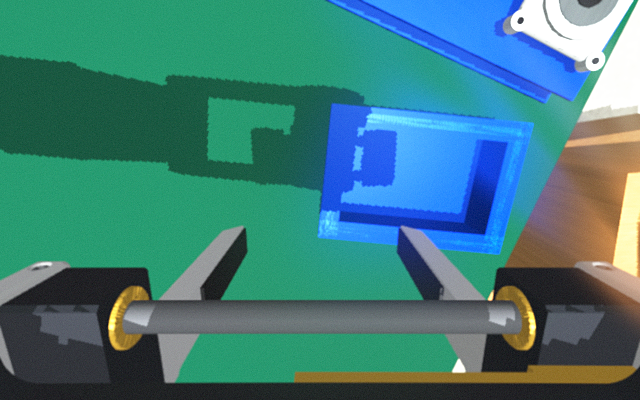

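The wrist view shows only the blue bin (425,180) and the fingers, so neither fixture is in sight. The clamp axis comes out near (0.549,-0.2165), the post 51° before the mark, and the heights agree with the text. Next I'll go above the post and turn so that the fingers close along its tangent.

```bash
python3 - <<'E'
from h import *
s=bot.state();print(totool(np.array([.498,-.293,.22])-s['position']))
E
```

```text
[ 0.9752199  -0.30846884 -0.03785594]
```

Emit:
{"api": "step_arm", "payload": {"rows": [{"xyz": [0.1,-0.03,-0.03],"delta_rot": [0,0,-0.015]},{"xyz": [0.2,-0.06,-0.03],"delta_rot": [0,0,-0.03]},{"xyz": [0.3,-0.09,-0.03],"delta_rot": [0,0,-0.045]},{"xyz": [0.4,-0.12,-0.03],"delta_rot": [0,0,-0.06]},{"xyz": [0.5,-0.15,-0.03],"delta_rot": [0,0,-0.075]},{"xyz": [0.6,-0.18,-0.03],"delta_rot": [0,0,-0.09]},{"xyz": [0.7,-0.22,-0.035],"delta_rot": [0,0,-0.1]},{"xyz": [0.8,-0.25,-0.035],"delta_rot": [0,0,-0.11]},{"xyz": [0.88,-0.28,-0.035],"delta_rot": [0,0,-0.11]},{"xyz": [0.94,-0.3,-0.038],"delta_rot": [0,0,-0.11]},{"xyz": [0.975,-0.308,-0.038],"delta_rot": [0,0,-0.11]},{"xyz": [0.975,-0.308,-0.038],"delta_rot": [0,0,-0.11]},{"xyz": [0.975,-0.308,-0.038],"delta_rot": [0,0,-0.11]}]}}

```text
clock: 1.45
position: [0.4975, -0.2941, 0.2203]
ee_rot: [0.88, 0.474, -0.001, -0.0]
ft_force: [0.5, -0.1, 1.0]
gripper_width: 1.0
finger_force: 0.0
```

```bash
python3 - <<'E'
from h import *
import pickle
f=bot.grab_frame('wrist');save(f,'w1');pickle.dump(f,open('w1.pkl','wb'));s=bot.state()
print(s['position'],s['ee_rot'],s['joints'],s['clock'])
for X in([.498,-.293,.109],[.427,-.229,.056],[.5485,-.2165,.063]):print(proj(f,X))
E
```

```text
[ 0.49718833 -0.29441076  0.22050012] [ 8.80498474e-01  4.74048751e-01 -4.61720919e-04 -7.38991992e-05] [-6.32270939e-01  1.47641609e-01  1.27452975e+00 -7.78723729e-04
  1.71995188e+00 -4.93569753e-02] 1.5
[321.58927362 196.27190876]
[237.82731705 172.53466026]
[321.73547946 100.23449195]
```

View pics/w1.png

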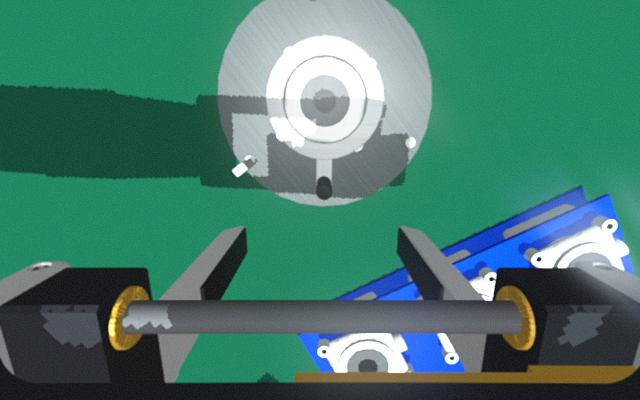

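In w1 the post's black top is at about (324,190), the ring centre at about (325,100), and the mark's bright top at (237,170) with its inner edge near (245,165). I'll refine these by mask.

```bash
python3 - <<'E'
from h import *
import pickle
f=pickle.load(open('w1.pkl','rb'));F=pickle.load(open('F0.pkl','rb'));S,D=F['scene'],F['side']
im=f['image'].astype(int);g=im.max(2)
ys,xs=np.nonzero(g[165:205,300:350]<45);print('post blob',xs.min()+300,xs.max()+300,ys.min()+165,ys.max()+165)
for y in range(172,204,3):print(y,g[y,312:338:1].tolist())
# ring outer: bright, radial edge
c=np.array([325.,97]);P=[]
for a in np.radians(np.r_[150:381:4]):
    rr=np.arange(48,72,.5);pr=[g[int(round(c[1]+r*np.sin(a))),int(round(c[0]+r*np.cos(a)))] for r in rr]
    d=np.diff(cv2.GaussianBlur(np.array(pr,np.float32).reshape(1,-1),(5,1),0)[0]);i=d.argmin()
    if d[i]<-8:P.append(onz(f,c+rr[i]*np.array([np.cos(a),np.sin(a)]),.063)[:2])
P=np.array(P)
from scipy.optimize import least_squares
r=least_squares(lambda q:np.hypot(*(P-q[:2]).T)-q[2],[.5485,-.2165,.062],loss='soft_l1',f_scale=.001)
print('ring',len(P),r.x,np.abs(r.fun).mean())
# plate
im8=f['image'];hs=cv2.cvtColor(im8,cv2.COLOR_RGB2HSV);m=((hs[...,1]<70)).astype(np.uint8);m[215:]=0;m[:,:205]=0;m[:,445:]=0
cs,_=cv2.findContours(m,cv2.RETR_EXTERNAL,cv2.CHAIN_APPROX_NONE);k=max(cs,key=cv2.contourArea)[:,0];k=k[(k[:,1]>3)]
P=np.array([onz(f,p,.012)[:2] for p in k.astype(float)])
r=least_squares(lambda q:np.hypot(*(P-q[:2]).T)-q[2],[.5485,-.2165,.13],loss='soft_l1',f_scale=.001);print('plate',r.x)
print(onz(f,(324,190),.109))
print('mark',onz(f,(245,165),.056),onz(f,(237,170),.056))
a=cv2.cvtColor(im8,cv2.COLOR_RGB2BGR)
cv2.imwrite('pics/z2.png',np.hstack([cv2.resize(a[145:190,220:270],(400,360),interpolation=cv2.INTER_CUBIC),cv2.resize(a[155:205,300:350],(400,360),interpolation=cv2.INTER_CUBIC)]))
E
```

```text
Traceback (most recent call last):
ValueError: zero-size array to reduction operation minimum which has no identity
```

```bash
python3 - <<'E'
from h import *
import pickle
f=pickle.load(open('w1.pkl','rb'))
im=f['image'].astype(int);g=im.max(2)
ys,xs=np.nonzero(g[165:210,305:345]<70);print('post blob',xs.min()+305,xs.max()+305,ys.min()+165,ys.max()+165)
c=np.array([325.,97]);P=[]
for a in np.radians(np.r_[150:381:4]):
    rr=np.arange(48,72,.5);pr=[g[int(round(c[1]+r*np.sin(a))),int(round(c[0]+r*np.cos(a)))] for r in rr]
    d=np.diff(cv2.GaussianBlur(np.array(pr,np.float32).reshape(1,-1),(5,1),0)[0]);i=d.argmin()
    if d[i]<-8:P.append(onz(f,c+rr[i]*np.array([np.cos(a),np.sin(a)]),.063)[:2])
P=np.array(P)
from scipy.optimize import least_squares
r=least_squares(lambda q:np.hypot(*(P-q[:2]).T)-q[2],[.5485,-.2165,.062],loss='soft_l1',f_scale=.001)
print('ring',len(P),r.x,np.abs(r.fun).mean())
im8=f['image'];hs=cv2.cvtColor(im8,cv2.COLOR_RGB2HSV);m=((hs[...,1]<70)).astype(np.uint8);m[215:]=0;m[:,:205]=0;m[:,445:]=0
cs,_=cv2.findContours(m,cv2.RETR_EXTERNAL,cv2.CHAIN_APPROX_NONE);k=max(cs,key=cv2.contourArea)[:,0];k=k[(k[:,1]>3)]
P=np.array([onz(f,p,.012)[:2] for p in k.astype(float)])
r=least_squares(lambda q:np.hypot(*(P-q[:2]).T)-q[2],[.5485,-.2165,.13],loss='soft_l1',f_scale=.001);print('plate',r.x)
a=cv2.cvtColor(im8,cv2.COLOR_RGB2BGR)
cv2.imwrite('pics/z2.png',np.hstack([cv2.resize(a[145:190,220:270],(400,360),interpolation=cv2.INTER_CUBIC),cv2.resize(a[160:205,300:350],(400,360),interpolation=cv2.INTER_CUBIC)]))
E
```

```text
post blob 317 331 177 198
ring 57 [ 0.55120058 -0.21780392  0.06120965] 0.0004016943797603412
plate [ 0.55095035 -0.21791743  0.12794576]
```

View pics/z2.png

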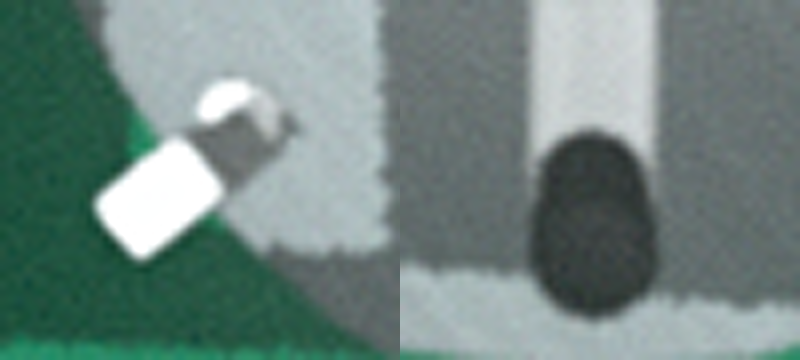

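z2 shows the mark's top face with its inner-edge midpoint at (244.7,164.8) and outer-edge midpoint at (234.4,173.7). The post's top disc centre is at (323.8,191.4).

```bash
python3 - <<'E'
from h import *
import pickle
f=pickle.load(open('w1.pkl','rb'));F=pickle.load(open('F0.pkl','rb'));S,D=F['scene'],F['side']
A=np.array([.5511,-.2179])
for n,p,z in(('post',(323.8,191.4),.109),('markin',(244.7,164.8),.056),('markout',(234.4,173.7),.056),('arm base',(323.8,165),.06)):
    X=onz(f,p,z);d=X[:2]-A;print(n,X,np.hypot(*d),np.degrees(np.arctan2(d[1],d[0]))%360)
print(tri([(f,(323.8,191.4)),(S,(225+177/4,90+37/4)),(D,(325+285/4,150+62/4))]))
print(tri([(f,(239.5,169.3)),(S,(225+324/4,90+101/4)),(D,(325+329/4,150+176/4))]))
# where locked pointer tongue etc. would appear
s=bot.state();print(totool(np.array([.5004,-.2915,.22])-s['position']))
E
```

```text
post [ 0.5024611  -0.29011863  0.109     ] 0.08707050785994197 236.03992715633814
markin [ 0.43874334 -0.22625144  0.056     ] 0.11266661065075362 184.25096217818322
markout [ 0.42296472 -0.22793488  0.056     ] 0.128527614645296 184.47796569405097
arm base [ 0.5129301  -0.27466311  0.06      ] 0.06840315118450047 236.08145725484027
(array([ 0.49948431, -0.29161732,  0.10588766]), [np.float64(0.002701811945373189), np.float64(0.0016619365197184128), np.float64(0.0016898170616399008)])
(array([ 0.42820449, -0.227886  ,  0.05422502]), [np.float64(0.0021162061421743676), np.float64(0.00031867646028725584), np.float64(0.0018325568857782892)])
[0.01049619 0.00269712 0.00124096]
```

Emit:
{"api": "step_arm", "payload": {"rows": [{"xyz": [0.014,0.004,0.05],"delta_rot": [0,0,0]},{"xyz": [0.014,0.004,0.12],"delta_rot": [0,0,0]},{"xyz": [0.014,0.004,0.19],"delta_rot": [0,0,0]},{"xyz": [0.014,0.004,0.26],"delta_rot": [0,0,0]},{"xyz": [0.014,0.004,0.32],"delta_rot": [0,0,0]},{"xyz": [0.014,0.004,0.35],"delta_rot": [0,0,0]},{"xyz": [0.014,0.004,0.37],"delta_rot": [0,0,0]},{"xyz": [0.014,0.004,0.37],"delta_rot": [0,0,0]},{"xyz": [0.014,0.004,0.37],"delta_rot": [0,0,0]}], "gripper": 0.6}}

```text
clock: 2.4
position: [0.503, -0.2906, 0.074]
ee_rot: [0.88, 0.474, 0.0, 0.001]
ft_force: [1.0, -0.1, 0.5]
gripper_width: 0.602
finger_force: 0.0
```

Emit:
{"api": "step_arm", "payload": {"rows": [{"xyz": [0,0,0],"delta_rot": [0,0,0]},{"xyz": [0,0,0],"delta_rot": [0,0,0]},{"xyz": [0,0,0],"delta_rot": [0,0,0]},{"xyz": [0,0,0],"delta_rot": [0,0,0]},{"xyz": [0,0,0],"delta_rot": [0,0,0]},{"xyz": [0,0,0],"delta_rot": [0,0,0]},{"xyz": [0,0,0],"delta_rot": [0,0,0]},{"xyz": [0,0,0],"delta_rot": [0,0,0]},{"xyz": [0,0,0],"delta_rot": [0,0,0]},{"xyz": [0,0,0],"delta_rot": [0,0,0]}], "gripper": 0, "squeeze": 12}}

```text
clock: 3.4
position: [0.5025, -0.2898, 0.0727]
ee_rot: [0.88, 0.475, 0.0, 0.0]
ft_force: [0.7, -0.6, 0.5]
gripper_width: 0.168
finger_force: 12.0
```

Gripped: the opening is 15.8 mm, which matches the post. Next I'll work out the arc.

```bash
python3 - <<'E'
from h import *
s=bot.state();A=np.array([.5511,-.2179]);p=s['position'];d=p[:2]-A
print(np.hypot(*d),np.degrees(np.arctan2(d[1],d[0]))%360)
for a in list(range(4,50,4))+[50,51.5]:
    r=np.radians(-a);q=A+np.array([[np.cos(r),-np.sin(r)],[np.sin(r),np.cos(r)]])@d
    print(a,np.round(totool(np.r_[q-p[:2],0]),3)[:2],round(a/360,4))
E
```

```text
0.08676862805474651 235.9714614649732
4 [ 0.001 -0.015] 0.0111
8 [ 0.002 -0.03 ] 0.0222
12 [ 0.005 -0.045] 0.0333
16 [ 0.009 -0.06 ] 0.0444
20 [ 0.014 -0.074] 0.0556
24 [ 0.02  -0.088] 0.0667
28 [ 0.027 -0.102] 0.0778
32 [ 0.034 -0.115] 0.0889
36 [ 0.043 -0.127] 0.1
40 [ 0.052 -0.139] 0.1111
44 [ 0.063 -0.15 ] 0.1222
48 [ 0.074 -0.16 ] 0.1333
50 [ 0.079 -0.165] 0.1389
51.5 [ 0.084 -0.169] 0.1431
```

Emit:
{"api": "step_arm", "payload": {"rows": [{"xyz": [0.001,-0.015,0],"delta_rot": [0,0,0.0111]},{"xyz": [0.002,-0.03,0],"delta_rot": [0,0,0.0222]},{"xyz": [0.005,-0.045,0],"delta_rot": [0,0,0.0333]},{"xyz": [0.009,-0.06,0],"delta_rot": [0,0,0.0444]},{"xyz": [0.014,-0.074,0],"delta_rot": [0,0,0.0556]},{"xyz": [0.02,-0.088,0],"delta_rot": [0,0,0.0667]},{"xyz": [0.027,-0.102,0],"delta_rot": [0,0,0.0778]},{"xyz": [0.034,-0.115,0],"delta_rot": [0,0,0.0889]},{"xyz": [0.043,-0.127,0],"delta_rot": [0,0,0.1]},{"xyz": [0.052,-0.139,0],"delta_rot": [0,0,0.1111]},{"xyz": [0.063,-0.15,0],"delta_rot": [0,0,0.1222]},{"xyz": [0.074,-0.16,0],"delta_rot": [0,0,0.1333]},{"xyz": [0.079,-0.165,0],"delta_rot": [0,0,0.1389]},{"xyz": [0.084,-0.169,0],"delta_rot": [0,0,0.1431]},{"xyz": [0.084,-0.169,0],"delta_rot": [0,0,0.1431]},{"xyz": [0.084,-0.169,0],"delta_rot": [0,0,0.1431]},{"xyz": [0.084,-0.169,0],"delta_rot": [0,0,0.1431]}]}}

```text
clock: 5.1
position: [0.4649, -0.225, 0.0728]
ee_rot: [0.999, 0.045, 0.001, 0.0]
ft_force: [3.7, -1.0, -1.9]
gripper_width: 0.167
finger_force: 12.0
```

```bash
python3 - <<'E'
from h import *
s=bot.state();A=np.array([.5511,-.2179]);p=s['position'];d=p[:2]-A
print(p,np.hypot(*d),np.degrees(np.arctan2(d[1],d[0]))%360,s['ft_force'],s['gripper_width'],s['joints'])
f=bot.grab_frame('wrist')
u=proj(f,[.44,-.226,.058]);print(u);x,y=int(u[0]),int(u[1])
x=min(max(x,100),540);y=min(max(y,75),325)
a=cv2.cvtColor(f['image'],cv2.COLOR_RGB2BGR)
cv2.imwrite('pics/z3.png',cv2.resize(a[y-75:y+75,x-100:x+100],(800,600),interpolation=cv2.INTER_CUBIC));print(x,y)
E
```

```text
[ 0.46491224 -0.22495426  0.07277171] 0.08647596164063232 184.67909195833622 [ 3.67088404 -1.03524457 -1.87753775] 0.16714853992127987 [-5.60472735e-01  7.74476017e-02  1.64875798e+00  1.15831877e-05
  1.41414304e+00  9.20296270e-01]
[320.61632736 266.674903  ]
320 266
```

View pics/z3.png

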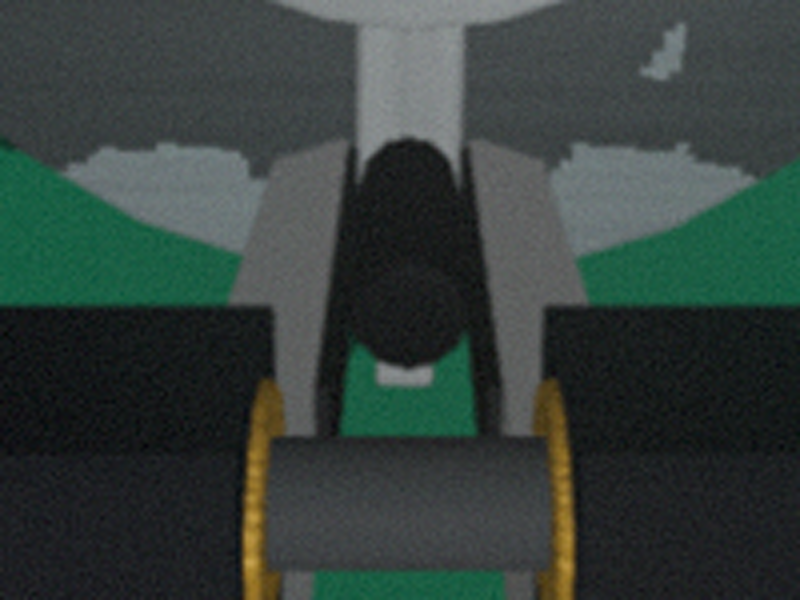

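z3 shows the arm centred at tile x≈410 and the mark's top behind the post at tile x≈405. That leaves under 1 mm (about 0.4°) to go clockwise, which agrees with 184.7° against 184.25°. I'll make a small nudge, release and lift.

Emit:
{"api": "step_arm", "payload": {"rows": [{"xyz": [0,-0.001,0],"delta_rot": [0,0,0.001]},{"xyz": [0,-0.002,0],"delta_rot": [0,0,0.001]},{"xyz": [0,-0.002,0],"delta_rot": [0,0,0.001]},{"xyz": [0,-0.002,0],"delta_rot": [0,0,0.001]}]}}

```text
clock: 5.55
position: [0.4648, -0.2241, 0.0727]
ee_rot: [0.999, 0.042, 0.0, 0.0]
ft_force: [4.1, -2.8, -1.8]
gripper_width: 0.165
finger_force: 12.0
```

Emit:
{"api": "step_arm", "payload": {"rows": [{"xyz": [0,0,0],"delta_rot": [0,0,0]},{"xyz": [0,0,0],"delta_rot": [0,0,0]},{"xyz": [0,0,0],"delta_rot": [0,0,0]},{"xyz": [0,0,0],"delta_rot": [0,0,0]},{"xyz": [0,0,0],"delta_rot": [0,0,0]}], "gripper": 0.6}}

```text
clock: 6.05
position: [0.4642, -0.2236, 0.0726]
ee_rot: [0.999, 0.042, -0.0, -0.0]
ft_force: [-0.4, -0.1, -0.4]
gripper_width: 0.558
finger_force: 0.0
```

Emit:
{"api": "step_arm", "payload": {"rows": [{"xyz": [0,0,-0.05],"delta_rot": [0,0,0]},{"xyz": [0,0,-0.12],"delta_rot": [0,0,0]},{"xyz": [0,0,-0.2],"delta_rot": [0,0,0]},{"xyz": [0,0,-0.28],"delta_rot": [0,0,0]},{"xyz": [0,0,-0.34],"delta_rot": [0,0,0]},{"xyz": [0,0,-0.37],"delta_rot": [0,0,0]},{"xyz": [0,0,-0.37],"delta_rot": [0,0,0]},{"xyz": [0,0,-0.37],"delta_rot": [0,0,0]}]}}

```text
clock: 6.85
position: [0.464, -0.2235, 0.2194]
ee_rot: [0.999, 0.042, -0.001, -0.001]
ft_force: [0.2, -0.2, -0.7]
gripper_width: 0.601
finger_force: 0.0
```

```bash
python3 - <<'E'
from h import *
import pickle
f=bot.grab_frame('wrist');pickle.dump(f,open('w2.pkl','wb'))
s=bot.state();print(s['position'],s['clock'],s['ft_force'])
u=proj(f,[.455,-.226,.06]);print(u);x,y=int(u[0]),int(u[1])
x=min(max(x,40),600);y=min(max(y,30),370);print(x,y)
a=cv2.cvtColor(f['image'],cv2.COLOR_RGB2BGR)
cv2.imwrite('pics/z4.png',cv2.resize(a[y-30:y+30,x-40:x+40],(800,600),interpolation=cv2.INTER_CUBIC))
E
```

```text
[ 0.46368765 -0.22334723  0.21874726] 6.9 [-0.39570901  0.41696403 -1.01028887]
[323.83269061 194.65285396]
323 194
```

View pics/z4.png

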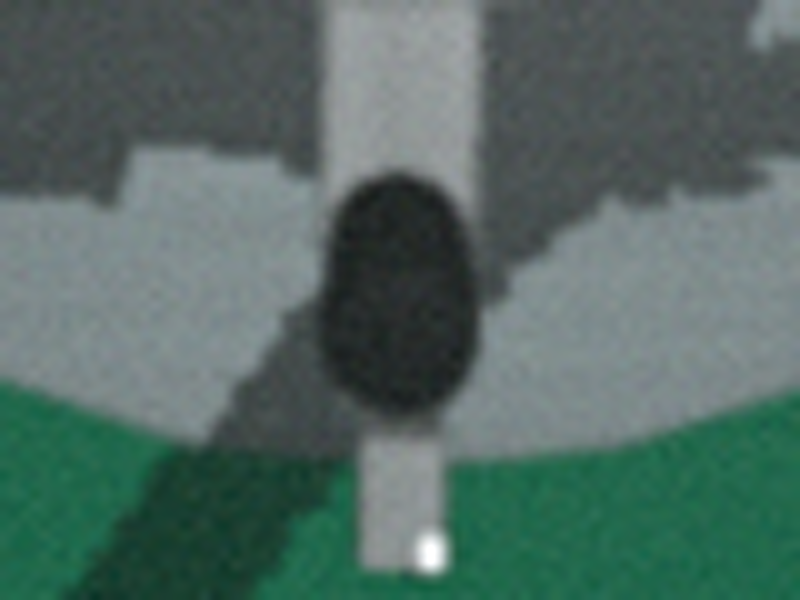

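z4 shows the arm centre at x≈402, the post at 400 and the mark at 403, so the pointer is on the mark to within about 0.3 mm and the ring is locked. Next I'll go above the valve, with the tool's y along the valve's x (yaw about -15°).

Emit:
{"api": "step_arm", "payload": {"rows": [{"xyz": [0.02,-0.08,0],"delta_rot": [0,0,-0.02]},{"xyz": [0.04,-0.18,0],"delta_rot": [0,0,-0.04]},{"xyz": [0.06,-0.28,0],"delta_rot": [0,0,-0.06]},{"xyz": [0.08,-0.38,0],"delta_rot": [0,0,-0.08]},{"xyz": [0.1,-0.48,0],"delta_rot": [0,0,-0.1]},{"xyz": [0.12,-0.58,0],"delta_rot": [0,0,-0.12]},{"xyz": [0.145,-0.68,0],"delta_rot": [0,0,-0.14]},{"xyz": [0.165,-0.78,0],"delta_rot": [0,0,-0.16]},{"xyz": [0.185,-0.88,0],"delta_rot": [0,0,-0.18]},{"xyz": [0.2,-0.94,0],"delta_rot": [0,0,-0.193]},{"xyz": [0.209,-0.986,0],"delta_rot": [0,0,-0.193]},{"xyz": [0.209,-0.986,0],"delta_rot": [0,0,-0.193]},{"xyz": [0.209,-0.986,0],"delta_rot": [0,0,-0.193]},{"xyz": [0.209,-0.986,0],"delta_rot": [0,0,-0.193]}]}}

```text
clock: 8.3
position: [0.5145, 0.1751, 0.2199]
ee_rot: [0.798, 0.603, -0.001, -0.0]
ft_force: [0.3, -0.7, -0.0]
gripper_width: 0.6
finger_force: 0.0
```

```bash
python3 - <<'E'
from h import *
import pickle
f=bot.grab_frame('wrist');pickle.dump(f,open('w3.pkl','wb'))
s=bot.state();print(s['position'],s['clock'],s['ee_rot'],s['joints'])
for X in([.5136,.1758,.08],[.4997,.2383,.028]):print(proj(f,X))
a=cv2.cvtColor(f['image'],cv2.COLOR_RGB2BGR)
cv2.imwrite('pics/z5.png',cv2.resize(a[40:240,190:457],(800,600),interpolation=cv2.INTER_CUBIC))
E
```

```text
[0.51463476 0.17506758 0.22021286] 8.35 [ 7.97690793e-01  6.03066452e-01 -5.03079493e-04  2.50677178e-05] [ 2.23885775e-01  7.13086791e-02  1.35878059e+00 -4.63791961e-04
  1.71240005e+00  4.99937243e-01]
[320.63454009 190.45573541]
[295.03471457 134.07731469]
```

View pics/z5.png

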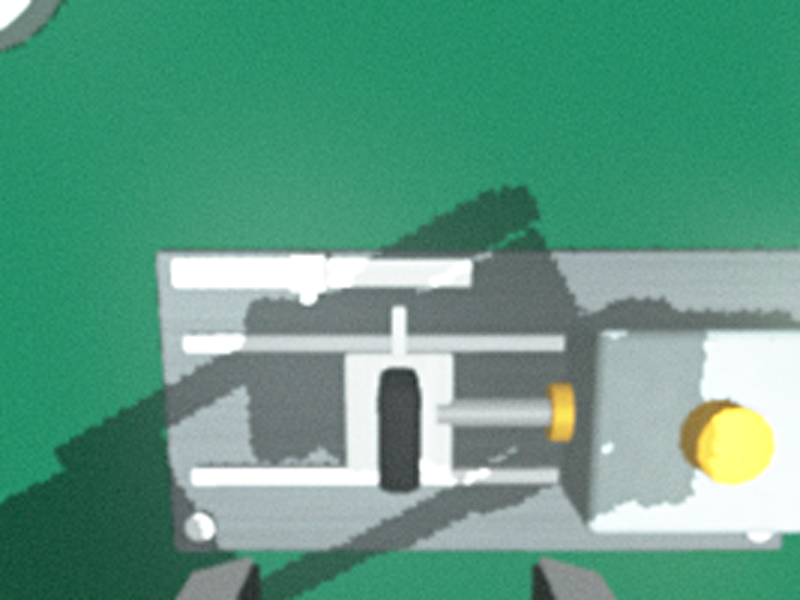

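z5 (3x, offset (190,40)) shows the pointer tip at tile (399,308), the marker nose at (308,303), the grip at x 379–421, and the plate edge from (158,252) to (790,250).

```bash
python3 - <<'E'
from h import *
import pickle
f=pickle.load(open('w3.pkl','rb'));F=pickle.load(open('F0.pkl','rb'));S,D=F['scene'],F['side']
q=lambda x,y:(190+(x+.5)/2.996-.5,40+(y+.5)/3-.5)
def ang(a,b,z):
    A,B=onz(f,q(*a),z),onz(f,q(*b),z);d=B-A;return np.degrees(np.arctan2(d[1],d[0])),np.hypot(*d[:2])
print('edge',ang((158,252),(780,250),.012),'front',ang((175,550),(780,549),.012))
print('rails',ang((182,343),(565,343),.02),ang((190,477),(558,475),.02))
th=np.radians(ang((158,252),(780,250),.012)[0]);ex=np.array([np.cos(th),np.sin(th)]);ey=np.array([-ex[1],ex[0]])
pt,no=onz(f,q(399,308),.028),onz(f,q(308,302),.028)
d=(no-pt)[:2];print('ptr',pt,'nose',no,'travel',-d@ex,'lat',d@ey)
g=onz(f,q(400,445),.08);print('grip top',g,'centre from ptr',pt[:2]-.043*ey)
L,R=onz(f,q(379,440),.08),onz(f,q(421,440),.08);print('thick',np.linalg.norm(L-R))
print('gripTri',tri([(f,q(400,445)),(S,(340+188/4,205+86/4)),(D,(265+207/4,230+75/4))]))
print('ptrTri',tri([(f,q(399,308)),(S,(340+211/4,205+199/4)),(D,(265+163/4,230+165/4))]))
print('noseTri',tri([(f,q(308,302)),(S,(340+272/4,205+192/4)),(D,(265+174/4,230+193/4))]))
s=bot.state();yw=Rn.from_quat(s['ee_rot']).apply([0,1,0]);print('tooly',np.degrees(np.arctan2(yw[1],yw[0])))
c=pt[:2]-.043*ey
print('shift',totool(np.r_[c,.048]-s['position']))
E
```

```text
edge (np.float64(-15.64804972019712), np.float64(0.25318404072427697)) front (np.float64(-15.685006183190964), np.float64(0.2674313108375401))
rails (np.float64(-15.803255146411903), np.float64(0.156641533176655)) (np.float64(-15.474873853706157), np.float64(0.15616433630518348))
ptr [0.52867956 0.22012006 0.028     ] nose [0.49463967 0.23218326 0.028     ] travel 0.036032031992302524 lat 0.002434603587600768
grip top [0.51692575 0.17763425 0.08      ] centre from ptr [0.51708128 0.17871378]
thick 0.014846687673751306
gripTri (array([0.5148306 , 0.17666048, 0.0808516 ]), [np.float64(0.0024080672552085226), np.float64(0.001299558076340595), np.float64(0.001371141681159064)])
ptrTri (array([0.52606356, 0.21772389, 0.02643784]), [np.float64(0.0034513659773868378), np.float64(0.0003826868234791218), np.float64(0.0037548143536568802)])
noseTri (array([0.49794726, 0.23555211, 0.03048169]), [np.float64(0.004449332899583305), np.float64(0.0018271830396034726), np.float64(0.003173905170555521)])
tooly -15.820336083009835
shift [0.01079622 0.00364356 0.43052132]
```

The travel is about 36 mm, which is within range, and the grip is at (0.517,0.178,0.080). Descend and grip.

Emit:
{"api": "step_arm", "payload": {"rows": [{"xyz": [0.009,0.004,0.06],"delta_rot": [0,0,0]},{"xyz": [0.009,0.004,0.14],"delta_rot": [0,0,0]},{"xyz": [0.009,0.004,0.22],"delta_rot": [0,0,0]},{"xyz": [0.009,0.004,0.3],"delta_rot": [0,0,0]},{"xyz": [0.009,0.004,0.36],"delta_rot": [0,0,0]},{"xyz": [0.009,0.004,0.4],"delta_rot": [0,0,0]},{"xyz": [0.009,0.004,0.43],"delta_rot": [0,0,0]},{"xyz": [0.009,0.004,0.43],"delta_rot": [0,0,0]},{"xyz": [0.009,0.004,0.43],"delta_rot": [0,0,0]}]}}

```text
clock: 9.25
position: [0.5178, 0.1789, 0.0494]
ee_rot: [0.797, 0.603, 0.0, 0.0]
ft_force: [0.4, 0.6, 0.5]
gripper_width: 0.602
finger_force: 0.0
```

Emit:
{"api": "step_arm", "payload": {"rows": [{"xyz": [0,0,0],"delta_rot": [0,0,0]},{"xyz": [0,0,0],"delta_rot": [0,0,0]},{"xyz": [0,0,0],"delta_rot": [0,0,0]},{"xyz": [0,0,0],"delta_rot": [0,0,0]},{"xyz": [0,0,0],"delta_rot": [0,0,0]},{"xyz": [0,0,0],"delta_rot": [0,0,0]},{"xyz": [0,0,0],"delta_rot": [0,0,0]},{"xyz": [0,0,0],"delta_rot": [0,0,0]},{"xyz": [0,0,0],"delta_rot": [0,0,0]}], "gripper": 0, "squeeze": 35}}

```text
clock: 10.15
position: [0.5169, 0.1795, 0.0487]
ee_rot: [0.797, 0.604, -0.0, -0.0]
ft_force: [-3.2, 1.0, 2.8]
gripper_width: 0.167
finger_force: 35.0
```

Emit:
{"api": "step_arm", "payload": {"rows": [{"xyz": [0,-0.01,0],"delta_rot": [0,0,0]},{"xyz": [0,-0.02,0],"delta_rot": [0,0,0]},{"xyz": [0,-0.03,0],"delta_rot": [0,0,0]},{"xyz": [0,-0.04,0],"delta_rot": [0,0,0]},{"xyz": [0,-0.05,0],"delta_rot": [0,0,0]},{"xyz": [0,-0.06,0],"delta_rot": [0,0,0]},{"xyz": [0,-0.07,0],"delta_rot": [0,0,0]},{"xyz": [0,-0.08,0],"delta_rot": [0,0,0]},{"xyz": [0,-0.085,0],"delta_rot": [0,0,0]},{"xyz": [0,-0.09,0],"delta_rot": [0,0,0]},{"xyz": [0,-0.09,0],"delta_rot": [0,0,0]},{"xyz": [0,-0.09,0],"delta_rot": [0,0,0]}]}}

```text
clock: 11.35
position: [0.4856, 0.1882, 0.0488]
ee_rot: [0.797, 0.603, 0.002, 0.002]
ft_force: [7.7, -0.9, -3.0]
gripper_width: 0.165
finger_force: 35.0
```

```bash
python3 - <<'E'
from h import *
import pickle
f=bot.grab_frame('wrist');g=bot.grab_frame('scene');pickle.dump((f,g),open('w4.pkl','wb'))
s=bot.state();print(s['position'],s['clock'],s['ft_force'],s['finger_force'],s['gripper_width'])
u=proj(f,[.4946,.2322,.028]);print(u);x,y=int(u[0]),int(u[1])
x=min(max(x,60),580);y=min(max(y,60),340);print(x,y)
a=cv2.cvtColor(f['image'],cv2.COLOR_RGB2BGR);b=cv2.cvtColor(g['image'],cv2.COLOR_RGB2BGR)
w=proj(g,[.4946,.2322,.028]);X,Y=int(w[0]),int(w[1]);print(X,Y)
cv2.imwrite('pics/z6.png',np.hstack([cv2.resize(a[y-60:y+60,x-40:x+40],(400,600),interpolation=cv2.INTER_CUBIC),cv2.resize(b[Y-45:Y+45,X-30:X+30],(400,600),interpolation=cv2.INTER_CUBIC)]))
E
```

```text
[0.48557717 0.18824343 0.04876575] 11.45 [ 8.41926792 -1.50021763 -3.02846247] 35.04400134086609 0.1708770512689828
[316.13886771 164.8431037 ]
316 164
407 250
```

View pics/z6.png

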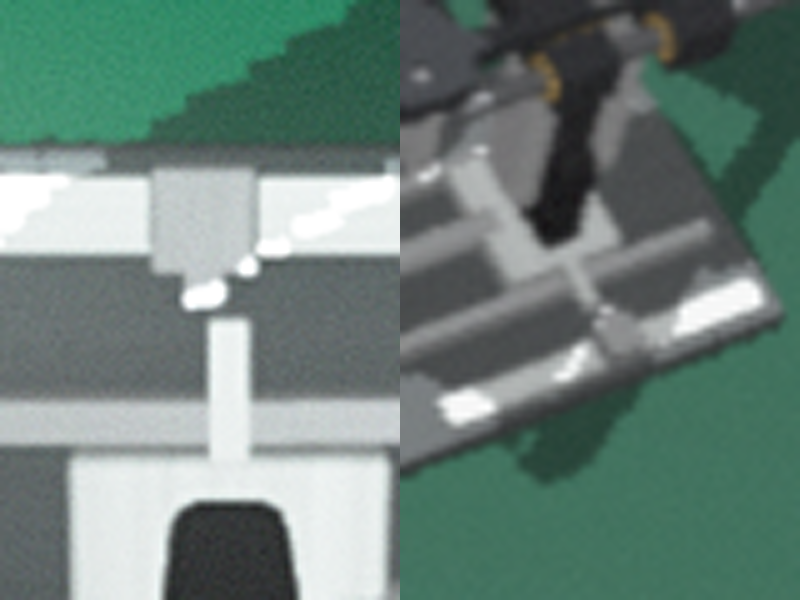

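z6 shows the pointer centre at tile x≈229 and the nose/marker centre at x≈205. At about 8 px/mm, that means pulling about 3 mm further.

Emit:
{"api": "step_arm", "payload": {"rows": [{"xyz": [0,-0.003,0],"delta_rot": [0,0,0]},{"xyz": [0,-0.006,0],"delta_rot": [0,0,0]},{"xyz": [0,-0.0077,0],"delta_rot": [0,0,0]},{"xyz": [0,-0.0077,0],"delta_rot": [0,0,0]},{"xyz": [0,-0.0077,0],"delta_rot": [0,0,0]},{"xyz": [0,-0.0077,0],"delta_rot": [0,0,0]},{"xyz": [0,-0.0077,0],"delta_rot": [0,0,0]},{"xyz": [0,-0.0077,0],"delta_rot": [0,0,0]}]}}

```text
clock: 12.25
position: [0.4828, 0.189, 0.0488]
ee_rot: [0.797, 0.603, 0.002, 0.002]
ft_force: [7.7, -1.8, -3.2]
gripper_width: 0.164
finger_force: 35.0
```

```bash
python3 - <<'E'
from h import *
f=bot.grab_frame('wrist');g=bot.grab_frame('scene')
s=bot.state();print(s['position'],s['clock'],s['ft_force'],s['finger_force'],s['gripper_width'])
x,y=[int(v) for v in proj(f,[.4946,.2322,.028])]
a=cv2.cvtColor(f['image'],cv2.COLOR_RGB2BGR);b=cv2.cvtColor(g['image'],cv2.COLOR_RGB2BGR)
cv2.imwrite('pics/z7.png',np.hstack([cv2.resize(a[y-60:y+60,x-40:x+40],(400,600),interpolation=cv2.INTER_CUBIC),cv2.resize(b[85:205,230:310],(400,600),interpolation=cv2.INTER_CUBIC)]))
E
```

```text
[0.48281636 0.18901027 0.04877257] 12.35 [ 8.17421402 -2.11597204 -3.83468487] 35.04767417907715 0.16801664980466383
```

View pics/z7.png

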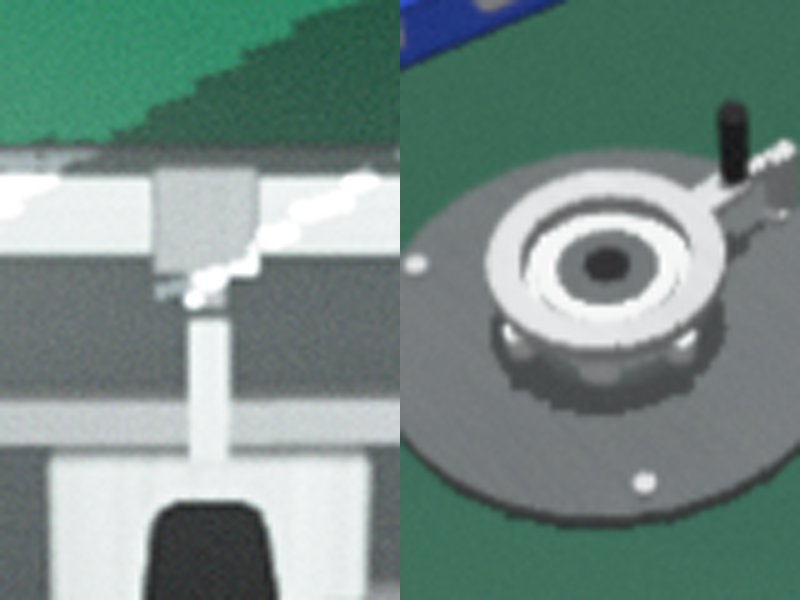

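z7 shows the slide pointer at x≈209 and the nose at x≈206, so they are level to within about 0.4 mm. The ring's pointer is still on the lock mark and the grip is firm, so I'll hand in.

```bash
python3 -c "
from workcell import bot
print(bot.close_job())"
```

```text
the job is handed in; nothing more can be done
None
```

The job is handed in: the ring is locked on its mark (about 0.3 mm off by camera), and the gripper still holds the valve at the marker (about 0.4 mm off) at 12.4 s; I never touched the spare casting, tape roll or carton, but I viewed 11 pictures, one over the limit of 10.

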